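# Release the incubator's plate drawer with its two-button interlock

## Robot

A 6-joint arm with a two-finger parallel gripper is mounted at the origin on the work surface. World frame = base frame: x ahead of the robot, y to its left, z up, the work surface at z = 0. Lengths are in m, angles in rad, forces in N, time in s.
With the tool pointing down it reaches from about 0.275 to 0.725 m from the base axis. Payload 5.6 kg.
Tool frame: the origin (TCP) lies on the centre line of the jaws, within the pads' length; the fingertips stand 11 mm ahead of it and the grasp point (between the pads) lies 8 mm behind it; z points along the fingers, y is the line along which they close (so a half turn about z gives the same grasp; the last joint's range is limited). The gripper opens to 85 mm and grips with 20 to 120 N. Pads are 22 mm wide; open, the fingers measure 114 mm over their backs; the gripper's body (76 mm by 85 mm) begins 54 mm behind the grasp point. The pads swing forward as they close: fully open they stand 13 mm farther back than shut.
Start: joints at [1.39, 0.255, 0.108, 0, -1.424, -0.285], TCP at [0.247, 0.491, 0.242] pointing down, gripper open.
Joint ranges: [-2.95, 2.95], [-1.21, 1.97], [-1.09, 1.5], [-2.87, 1.71], [-2.94, -0.07], [-3.05, 3.05]. Speed limits (rad/s): [2.57, 2.57, 3.14, 3.14, 3.14, 3.14].

## Interface

Orientations are given as a unit quaternion [w, x, y, z].
In Python, from bench import readout, read_camera, camera_params, close_job gives the robot as it stands.
- The arm moves only by the tool arm_command, never from a script. Its argument "series" is one flat list of numbers, 7 for each row, row after row: the shift along the tool's x, y, z in m, then the turn, a rotation vector about the tool's x, y, z in degrees, then the closure, from 0 (fully open) to 1 (shut). In form: [x, y, z, wx, wy, wz, gripper, x, y, z, wx, wy, wz, gripper, ...]. A call has 1 to 10 rows; each row shifts and turns the commanded pose from where the row before left it, along the tool's axes as they then stand; what a row does not reach is not made up. A row lasts 1/10 s, in which the tool goes at most 50 mm and 8.59 degrees, less where a joint would pass 70% of its speed; a pose out of reach is approached as far as the arm can. A call with a gripper value outside its range is refused whole. The fingers move at their own pace and stop on an object; the grip force is fixed at half the most. Time passes only in rows, so rows that do not move let the fingers close. It gives the time, the measured TCP pose, the force, the opening and the grip force at its end, in the units of the state.
- readout.get_state(): the state, without advancing time (a new reading comes with each control period).
- read_camera(name): name is "scene" or "top" or "wrist"; returns the picture (420x560x3 uint8, blue, green, red); there is no depth.
- camera_params(name): a dict with "intrinsics" (3x3 intrinsics, pixels), "dist" ([k1, k2, p1, p2, k3] as OpenCV has them; the pictures are not rectified), "R" (3x3) and "t" (3): a world point X has camera coordinates R X + t. Camera axes: x right, y down, z forward; pixel columns grow to the right and rows downward; lengths in m; the calibration is good to about 2 mm. A picture is of the moment at which its call begins: read the wrist's pose just before it. camera_params takes no time and is no camera call; for the wrist camera it gives the pose at the moment of the call.
- close_job(): hands the job in; it is judged then, once.
The state is a dict: "clock": time; "joints": joint angles; "qd": joint speeds; "effort": joint torques, N m; "tcp_pos": TCP position; "tool_rot": TCP orientation; "ft_force": force on the tool from outside, world axes, zero at the start; "ft_torque": the same for the moment, N m; "opening": opening from 0.0 (shut) to 1.0 (fully open); "grasp_force": force on a finger pad.
Only numpy, scipy, OpenCV 4.12 (cv2) and the standard library are available. Lean on these libraries where they do the work, as an engineer would, in place of code of your own. Each camera call takes 0.05 s, during which the arm holds its last target. There are 200 camera calls.

## Task

The plate drawer of the small white incubator is locked by the two round buttons on its top. Press both round buttons down together, one with each fingertip, and hold both down without letting up on either until the sprung drawer has run all the way out with the plate in it; then let go of the buttons and move clear. Do not press the square key, push or pull the drawer by hand, lift the plate, or disturb the vial, bottle, tip box or tube rack.

Things in the scene. Friction and masses are not known exactly. Their poses are not given: they have to be found in the camera images.
- incubator: White box-shaped bench incubator for one plate, fixed to the bench: 190 mm (its x) by 170 mm (its y) by 85 mm high, flat top at z = 85 mm. Origin: centre of its underside. Its +y side is the front, where the drawer comes out; it may stand turned to either side. On top: the two round buttons near the front edge, and towards the back a flat dark display, the square key (+x side) and a loose vial (-x side).
- button_a_top (a point): Centre of the top face of round grey button A, at the incubator's x = -31, y = +35, z = 99 mm while up. The flat cap is 24 mm across and stands 14 mm above the incubator's top, in a collar 33 mm across and 4 mm high. The two round buttons stand 62 mm apart centre to centre (38 mm between their near edges, 86 mm over their far edges), along the incubator's x. The point goes down with the cap.
- button_b_top (a point): Centre of the top face of round grey button B, the same as A but at the incubator's x = +31 mm.
- button_a (a joint): How far button A is pressed, m: 0 up, 0.007 fully down against its stop. It is sprung: about 1.5 N starts it and 5 N holds it fully down, so the pair takes about 10 N; it springs back up when let go. Its lock is free of the drawer beyond about 0.004.
- button_b (a joint): How far button B is pressed, m, the same as A. Each button locks the drawer alone: the drawer runs only while both are down, and a button let up stops it again at the next tooth, within 16 mm.
- drawer (a joint): How far the drawer has run out, m: 0 shut, 0.1 fully out against its stop. A damped spring drives it out by itself at 20 to 30 mm/s, so it takes about 4 s with both buttons held down; it then stays out.
- drawer_front (a point): Middle of the outer face of the drawer's front panel (white, 168 mm wide, 40 mm high, middle 31 mm above the bench); it moves with the drawer along the incubator's +y, from y = 93 to 193 mm. Axes as the incubator's.
- plate: Pale well plate 127.5 x 85.5 x 14 mm lying in the drawer, hidden under the incubator's top until the drawer comes out. Origin: centre of its underside, 18 mm above the bench and 65 mm behind drawer_front while it lies in the drawer.
- square_key (a joint): How far the square key (16 mm square, 9 mm high) is pressed, m: 0 up, 0.004 down. To be left alone.
- square_key_top (a point): Centre of the square key's top, at the incubator's x = +66, y = -45, z = 94 mm.
- vial: Small amber jar with a white cap, 24 mm across, 45 mm high, standing loose on the incubator's top towards the back. Origin: centre of its underside. Bystander.
- tip_box: Pale closed box of pipette tips, 123 x 85 x 65 mm, on the bench. Origin: centre of its underside. Bystander.
- bottle: Amber bottle, 70 mm across, 140 mm high, standing on the bench. Origin: centre of its underside. Bystander.
- tube_rack: Orange rack of capped tubes, 70 x 160 x 42 mm, on the bench beyond the incubator. Origin: centre of its underside. Bystander.

How it is judged:
On the way, in this order (a step that is already met when the one before it is completed fails the run):
1. both round buttons are pressed down together by the fingers (each more than 4.5 mm) (value of joint each of button_a, button_b above 0.0045 m and contact force between the fingers and button_a above 0.5 N and contact force between the fingers and button_b above 0.5 N and value of joint drawer below 0.08 m), for 0.2 s.
2. the drawer has run all the way out while the fingers still hold both buttons down (value of joint each of button_a, button_b above 0.0045 m and contact force between the fingers and button_a above 0.5 N and contact force between the fingers and button_b above 0.5 N and value of joint drawer above 0.09 m), for 0.1 s.
At the end, for the whole second after the job is handed in: The drawer is out by more than 90 of its 100 mm, both round buttons and the square key are up again (within 1.5 mm), the plate lies flat and still in the drawer (within 7 mm of its place), and the vial, tip box, bottle and tube rack are within 20 mm of where they were (value of joint drawer above 0.09 m and value of joint each of button_a, button_b, square_key below 0.0015 m and z of plate in the frame of drawer_front between -0.017 and -0.009 m and y of plate in the frame of drawer_front between -0.072 and -0.058 m and x of plate in the frame of drawer_front between -0.007 and 0.007 m and angle between plate's own z axis and vertical below 0.05 rad and linear speed of plate below 0.02 m/s and distance of each of vial, tip_box, bottle, tube_rack from where it was at the start of the episode below 0.02 m); the robot touches nothing.
It fails at once if a round button was let up while the drawer was only part of the way out (value of joint drawer between 0.006 and 0.09 m and value of joint any of button_a, button_b below 0.0025 m).
It fails at once if the square key was pressed (value of joint square_key above 0.0025 m).
It fails at once if the drawer was pushed or pulled by hand (contact force between any of the fingers, the arm and drawer above 3 N).
It fails at once if the plate was lifted (height (world z) of plate above 0.03 m).
It fails at once if a bystander was shoved or lifted (distance of any of vial, tip_box, bottle, tube_rack from where it was at the start of the episode above 0.03 m).
It also fails if it takes over 35 s, if anything falls off the work surface, if the arm or the gripper's body presses on something with over 40 N, if the wrist force passes 120 N, or if a joint passes its speed limit or range.

## Working session

There is one attempt and no reset: what is moved stays moved. The work goes in short steps, Python scripts to look and compute and a tool call to move; the robot and the scene stay as the last step left them, time stands still between calls to the robot, and variables do not carry over. Pictures are saved under pics/ and viewed, at most 10 in all, crops included, and the job is handed in when it is done.

Besides the shell and the picture viewer there is one more tool, called after ">>>" by a JSON object that holds its "name" and its "arguments", one argument or row to a line. arm_command: Moves the arm, as the interface text tells. Its arguments: {"type":"object","properties":{"series":{"type":"array","items":{"type":"number"}}},"required":["series"]}

```bash
mkdir -p pics
python3 - <<'E'
from bench import *
import cv2
print(readout.get_state())
for n in ["top","scene","wrist"]:
    p=camera_params(n); im=read_camera(n); cv2.imwrite(f"pics/{n}0.png",im)
    print(n,p)
E
```

```text
{'clock': 0.0, 'joints': array([ 1.38960117e+00,  2.55750814e-01,  1.06988536e-01, -5.14048638e-04,
       -1.42391045e+00, -2.84603477e-01]), 'qd': array([-4.75919359e-05,  3.48253682e-04,  4.56760839e-04,  1.32503544e-03,
        2.14290869e-04, -9.77156653e-04]), 'effort': array([-5.22727282e-05, -3.86630666e+01,  2.37935919e+01,  5.36529824e+00,
       -6.21206549e-03, -1.23400025e-05]), 'tcp_pos': array([0.24674149, 0.49099918, 0.24138144]), 'tool_rot': array([ 9.50085623e-04,  9.72992127e-01, -2.30836254e-01, -2.05394170e-04]), 'ft_force': array([-1.14284854,  0.78678621, -0.01424011]), 'ft_torque': array([ 0.00229634, -0.00315383, -0.03395804]), 'grasp_force': 0.0, 'opening': 1.0024544962475377}
top {'intrinsics': array([[436.99475173,   0.        , 282.91011169],
       [  0.        , 436.99475173, 202.09383576],
       [  0.        ,   0.        ,   1.        ]]), 'dist': array([-0.08201676,  0.        ,  0.        ,  0.        ,  0.        ]), 'R': array([[ 0.01814883, -0.99978115, -0.0104051 ],
       [-0.98710559, -0.01626144, -0.15924232],
       [ 0.15903827,  0.013161 
[... 287 characters left out ...]
       ,  0.       ,  0.       ]), 'R': array([[ 0.4052665 ,  0.91408149,  0.01463208],
       [ 0.73360362, -0.31561605, -0.6018407 ],
       [-0.54551333,  0.25464002, -0.7984821 ]]), 't': array([-0.24556623, -0.38252926,  1.32787491])}
wrist {'intrinsics': array([[350.8411275 ,   0.        , 280.79571994],
       [  0.        , 350.8411275 , 211.13087147],
       [  0.        ,   0.        ,   1.        ]]), 'dist': array([-0.04567127,  0.        ,  0.        ,  0.        ,  0.        ]), 'R': array([[-0.44841258, -0.89382571,  0.0013225 ],
       [-0.85712993,  0.43042178,  0.28295827],
       [-0.25348461,  0.12574849, -0.95913131]]), 't': array([ 0.54939362, -0.03564558,  0.37868012])}
```

View pics/top0.png

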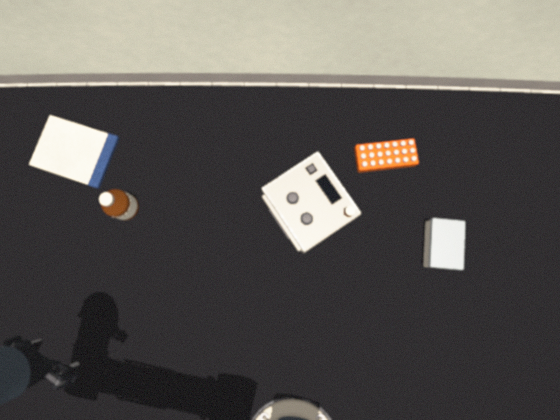

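View pics/scene0.png

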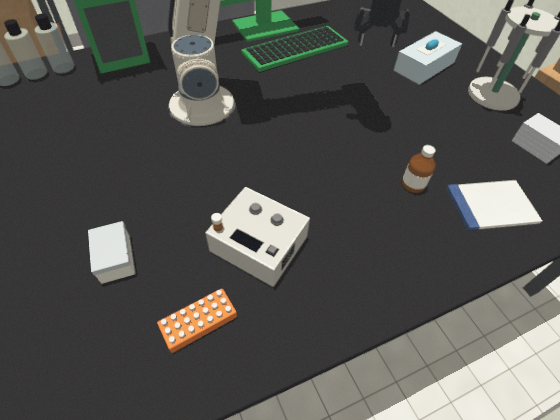

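View pics/wrist0.png

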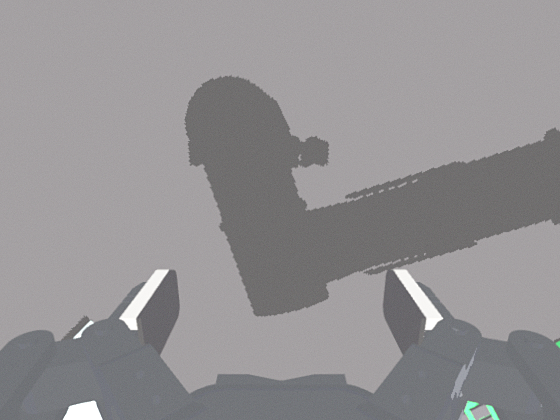

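The top view shows the incubator near (311,201), with round buttons at (292,198) and (307,218), the square key at (311,168) and the vial at (348,211). The scene view has the buttons at (256,208) and (277,219). The wrist view sees only bare bench and shadow. I'll triangulate these points next.

```bash
cat > h.py <<'E'
from bench import *
import cv2, numpy as np
from scipy.optimize import least_squares
def und(p,uv): return cv2.undistortPoints(np.array([[uv]],float),p["intrinsics"],np.array(p["dist"]))[0,0]
def proj(p,X): return cv2.projectPoints(np.array(X,float).reshape(-1,3),cv2.Rodrigues(p["R"])[0],p["t"],p["intrinsics"],np.array(p["dist"]))[0][:,0]
def tri(v):
    f=lambda X: np.concatenate([proj(p,X)[0]-uv for p,uv in v])
    r=least_squares(f,[.45,0,.1]); return r.x,r.fun
def onz(p,uv,z):
    d=p["R"].T@np.append(und(p,uv),1); c=-p["R"].T@p["t"]; return c+d*(z-c[2])/d[2]
E
python3 - <<'E'
from h import *
t,s=camera_params("top"),camera_params("scene")
for n,a,b in [("A",(307,218),(256,208)),("B",(292,198),(277,219)),("key",(311,168),(272,250)),("vialcap",(348,211),(216.5,218))]:
    print(n,*tri([(t,a),(s,b)]),onz(t,a,.099),onz(s,b,.099))
a=tri([(t,(307,218)),(s,(256,208))])[0];b=tri([(t,(292,198)),(s,(277,219))])[0]
print(np.linalg.norm(a-b),np.degrees(np.arctan2(*(b-a)[1::-1])),(a+b)/2)
im=read_camera("top");cv2.imwrite("pics/top1.png",cv2.resize(im[145:260,250:370],None,fx=5,fy=5,interpolation=cv2.INTER_CUBIC))
E
```

```text
A [ 0.56253149 -0.0289253   0.08855595] [-1.25795259 -0.48468124 -1.3475096   0.06102946] [ 0.56008    -0.03157617  0.099     ] [ 0.57124298 -0.02873915  0.099     ]
B [0.61181258 0.0071855  0.08524933] [-0.67872038 -0.28502164 -0.71575648  0.04148531] [0.60877081 0.00559645 0.099     ] [0.62142554 0.00435643 0.099     ]
key [ 0.6883347  -0.03948701  0.08725799] [-0.57646851 -0.23555392 -0.56443424  0.03054346] [ 0.68489643 -0.04033403  0.099     ] [ 0.69531015 -0.04136212  0.099     ]
vialcap [ 0.57612485 -0.12888679  0.11803685] [ 0.05932767  0.01913967  0.06003457 -0.00134171] [ 0.57888603 -0.13136168  0.099     ] [ 0.56201611 -0.12621194  0.099     ]
0.06118455247134508 36.23215731454961 [ 0.58717203 -0.0108699   0.08690264]
```

View pics/top1.png

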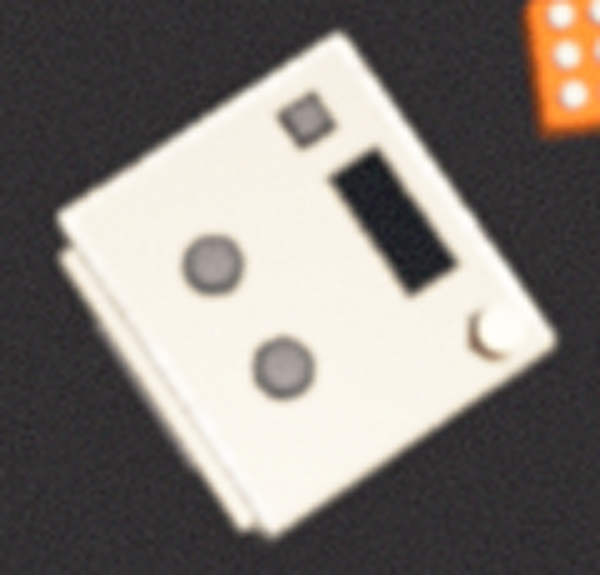

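The crop confirms it: B at (213,265) and A at (284,368), with the front edge at lower left and the key and vial behind. The button midpoint is about (0.585,-0.012), and the A→B line is at about 36°. I'll move to hover above it with the fingers part closed.

>>> {"name": "arm_command", "arguments": {
  "series": [0.038,0.021,0,0,0,0,0.44,0.038,0.021,0,0,0,0,0.44,0.038,0.021,0,0,0,0,0.44,0.038,0.021,0,0,0,0,0.44,0.038,0.021,0,0,0,0,0.44,0.038,0.021,0,0,0,0,0.44,0.038,0.021,0,0,0,0,0.44,0.038,0.021,0,0,0,0,0.44,0.038,0.021,0,0,0,0,0.44,0.038,0.021,0,0,0,0,0.44]
}}

```text
clock: 1.2
tcp_pos: [0.4928, 0.1315, 0.2423]
tool_rot: [-0.0, 0.973, -0.231, -0.0]
ft_force: [0.7, 0.1, -0.6]
opening: 0.565
grasp_force: 0.0
```

>>> {"name": "arm_command", "arguments": {
  "series": [0.037,0.021,0,0,0,0,0.44,0.037,0.021,0,0,0,0,0.44,0.037,0.022,0,0,0,0,0.44,0.037,0.022,0,0,0,0,0.44,0,0,0,0,0,7,0.44,0,0,0,0,0,7,0.44,0,0,0,0,0,7,0.44,0,0,0,0,0,6.3,0.44,0,0,0,0,0,0,0.44,0,0,0,0,0,0,0.44]
}}

```text
clock: 2.2
tcp_pos: [0.5857, -0.0102, 0.2421]
tool_rot: [0.0, 0.892, -0.453, -0.0]
ft_force: [0.6, -0.1, -0.7]
opening: 0.561
grasp_force: 0.0
```

Run:
```python
from h import *
s=readout.get_state();print(s["clock"],s["tcp_pos"],s["tool_rot"],s["opening"],s["ft_force"])
p=camera_params("wrist");im=read_camera("wrist");np.savez("w1.npz",**p)
cv2.imwrite("pics/w1.png",im)
```

```text
2.2 [ 0.58572764 -0.01016075  0.24209684] [ 7.08231848e-05  8.91722787e-01 -4.52581968e-01 -1.69341115e-04] 0.5612655484766707 [ 0.60254072 -0.10490165 -0.70758444]
```

View pics/w1.png

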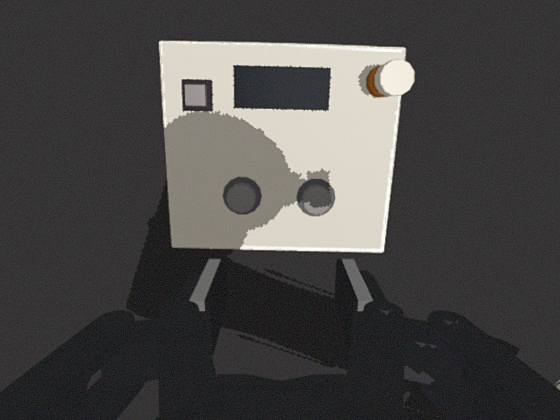

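The wrist view shows the caps at about (242,195) (B, key side) and (316,197) (A, vial side), with the fingertips on either side of the centre line. I'll enlarge it.

Run:
```python
from h import *
im=cv2.imread("pics/w1.png")[165:325,180:380]
cv2.imwrite("pics/w1c.png",cv2.resize(cv2.convertScaleAbs(im,alpha=1.6),None,fx=3.75,fy=3.75,interpolation=cv2.INTER_CUBIC))
```

```text
(no output)
```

View pics/w1c.png

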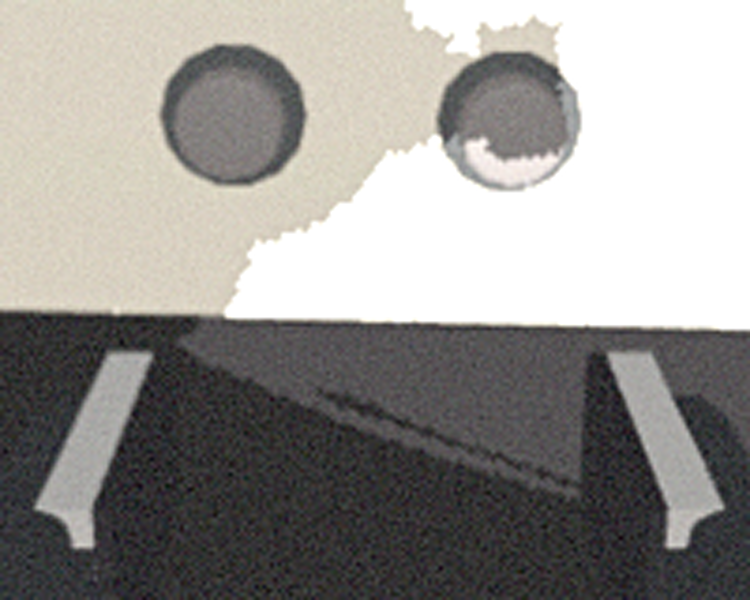

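Cap tops are at (241.1,198.8) for B and (316.5,199.7) for A. The ends of the finger strips, in full-image pixels, are 208.8–220.8 (left) and 341.9–353.9 (right) at row 258.9. I'll fix the button positions, the tip height and the tip spacing.

Run:
```python
from h import *
from scipy.spatial.transform import Rotation as R
w=dict(np.load("w1.npz"));t,s=camera_params("top"),camera_params("scene")
P=np.array([.58573,-.01016,.2421]);q=[0,.8917,-.4526,0];T=R.from_quat(q,scalar_first=True).as_matrix()
c=-w["R"].T@w["t"];print("cam in tool",T.T@(c-P))
B,A=(241.1,198.8),(316.5,199.7)
tB,tA=(250+213/5,145+265/5),(250+284/5,145+368/5)
b,a=onz(w,B,.099),onz(w,A,.099)
print("wrist z99",a,b,np.linalg.norm(a-b),np.degrees(np.arctan2(*(b-a)[1::-1])))
print("tri",tri([(w,A),(t,tA),(s,(256,208))]),tri([(w,B),(t,tB),(s,(277,219))]))
m=(a+b)/2; print("mid",m,"tool shift",T.T@(m-P), "tool y yaw",np.degrees(np.arctan2(T[1,1],T[0,1])))
for uv in [(208.8,258.9),(220.8,258.9),(341.9,258.9),(353.9,258.9)]:
    d=T.T@(w["R"].T@np.append(und(w,uv),1)); ct=T.T@(c-P); 
    for x in (.011,.009): print(uv,ct+d*(x-ct[0])/d[0])
```

```text
cam in tool [ 0.07248938 -0.00039825 -0.13104791]
wrist z99 [ 0.5634194  -0.02785685  0.099     ] [0.61295585 0.00751201 0.099     ] 0.06086719370138715 35.5267079919141
tri (array([ 0.56082291, -0.02662022,  0.0876552 ]), array([ 0.21909718, -0.48665874, -2.01883693, -0.36390462, -0.73675712,
       -0.51024608])) (array([0.61237606, 0.00941688, 0.08910284]), array([ 0.57198812, -0.77875422, -2.16471237, -0.78799868,  0.26239561,
       -1.02641629]))
mid [ 0.58818763 -0.01017242  0.099     ] tool shift [ 0.00146075 -0.00197643  0.1431    ] tool y yaw -143.82194817268953
(208.8, 258.9) [ 0.011      -0.03088392  0.00544588]
(208.8, 258.9) [ 0.009      -0.03187549  0.00988547]
(220.8, 258.9) [ 0.011      -0.02578826  0.00548633]
(220.8, 258.9) [ 0.009      -0.02661409  0.00992723]
(341.9, 258.9) [0.011      0.02555502 0.00559838]
(341.9, 258.9) [0.009      0.02639918 0.01004293]
(353.9, 258.9) [0.011      0.03066002 0.00558017]
(353.9, 258.9) [0.009      0.03167022 0.01002412]
```

>>> {"name": "arm_command", "arguments": {
  "series": [0.0015,-0.002,0.025,0,0,0.7,0.37,0,0,0.04,0,0,0,0.37,0,0,0.035,0,0,0,0.37,0,0,0.02,0,0,0,0.37,0,0,0.01,0,0,0,0.37,0,0,0,0,0,0,0.37,0,0,0,0,0,0,0.37]
}}

```text
clock: 2.95
tcp_pos: [0.5892, -0.0102, 0.1136]
tool_rot: [-0.0, 0.888, -0.459, 0.001]
ft_force: [0.2, -0.4, -0.5]
opening: 0.627
grasp_force: 0.0
```

Run:
```python
from h import *
s=readout.get_state();print(s["clock"],s["tcp_pos"],s["opening"],s["ft_force"])
im=read_camera("wrist")[165:325,180:380]
cv2.imwrite("pics/w2.png",cv2.resize(cv2.convertScaleAbs(im,alpha=1.6),None,fx=3.75,fy=3.75,interpolation=cv2.INTER_CUBIC))
```

```text
2.95 [ 0.58917182 -0.01021082  0.11358483] 0.6272724014471293 [ 0.15930629 -0.37127134 -0.54752063]
```

View pics/w2.png

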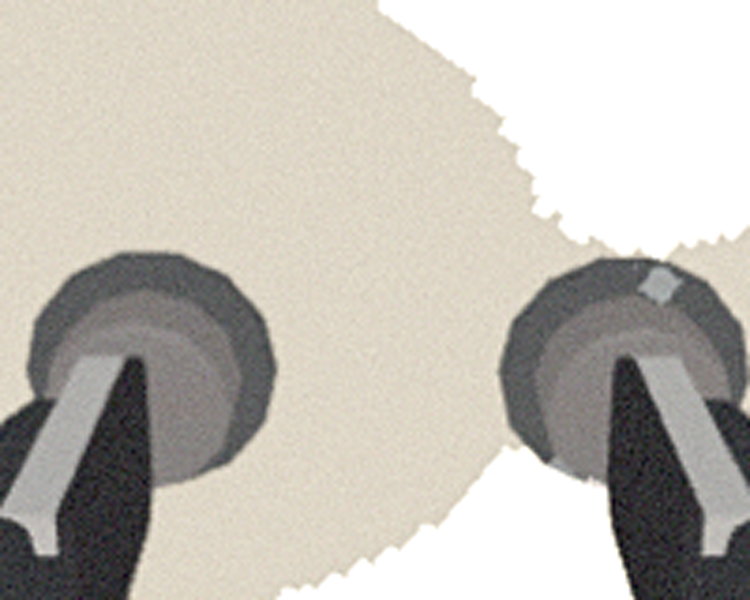

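Both fingertips stand over the caps, at about (103,355) and (662,355) in the crop. They are slightly too wide and a few mm too far forward, so I'll trim that and go down.

>>> {"name": "arm_command", "arguments": {
  "series": [0.0025,0.001,0,0,0,0,0.4,0,0,0.002,0,0,0,0.4,0,0,0.002,0,0,0,0.4,0,0,0.002,0,0,0,0.4,0,0,0,0,0,0,0.4,0,0,0,0,0,0,0.4]
}}

```text
clock: 3.6
tcp_pos: [0.589, -0.0129, 0.1064]
tool_rot: [0.0, 0.888, -0.459, 0.0]
ft_force: [0.3, 0.0, 0.8]
opening: 0.599
grasp_force: 0.5
```

>>> {"name": "arm_command", "arguments": {
  "series": [0,0,0.003,0,0,0,0.4,0,0,0.003,0,0,0,0.4,0,0,0.002,0,0,0,0.4,0,0,0,0,0,0,0.4]
}}

```text
clock: 4.0
tcp_pos: [0.5891, -0.0129, 0.0998]
tool_rot: [-0.0, 0.888, -0.459, 0.001]
ft_force: [-4.6, 1.0, 11.2]
opening: 0.601
grasp_force: 5.5
```

>>> {"name": "arm_command", "arguments": {
  "series": [0,0,0.0015,0,0,0,0.4,0,0,0,0,0,0,0.4,0,0,0,0,0,0,0.4,0,0,0,0,0,0,0.4]
}}

```text
clock: 4.4
tcp_pos: [0.5892, -0.0129, 0.0997]
tool_rot: [-0.0, 0.888, -0.459, 0.001]
ft_force: [-7.8, 2.9, 18.2]
opening: 0.601
grasp_force: 9.1
```

Run:
```python
from h import *
s=readout.get_state();print(s["clock"],s["tcp_pos"],s["ft_force"],s["ft_torque"],s["grasp_force"])
im=read_camera("top")[125:280,220:380];w=read_camera("wrist")[165:325,180:380]
cv2.imwrite("pics/c3.png",np.hstack([cv2.resize(im,(400,388)),cv2.resize(cv2.convertScaleAbs(w,alpha=1.6),(400,388))]))
```

```text
4.4 [ 0.5891864  -0.01290852  0.09970805] [-7.75885741  2.91060016 18.17640532] [ 0.64662554  2.82065591 -0.04592914] 9.13022740453016
```

View pics/c3.png

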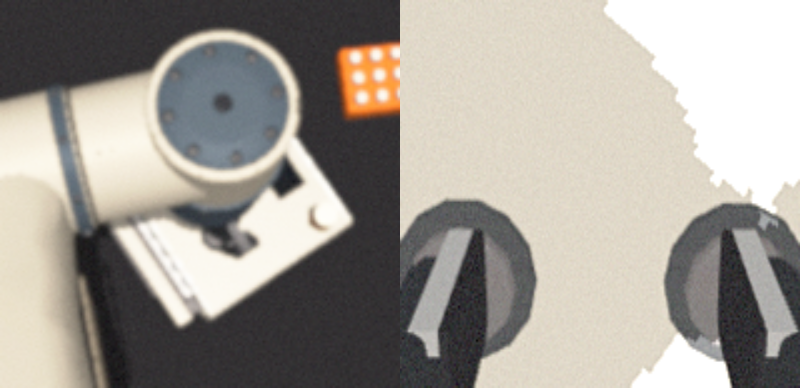

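The right half shows both tips on the caps, pressed down into their collars. In the left half the drawer has started out at lower left. The force rises without further travel, so both buttons are on their stops, and I'll hold.

>>> {"name": "arm_command", "arguments": {
  "series": [0,0,0,0,0,0,0.4,0,0,0,0,0,0,0.4,0,0,0,0,0,0,0.4,0,0,0,0,0,0,0.4,0,0,0,0,0,0,0.4,0,0,0,0,0,0,0.4,0,0,0,0,0,0,0.4,0,0,0,0,0,0,0.4,0,0,0,0,0,0,0.4,0,0,0,0,0,0,0.4]
}}

```text
clock: 5.5
tcp_pos: [0.5892, -0.0129, 0.0997]
tool_rot: [-0.0, 0.888, -0.459, 0.001]
ft_force: [-7.7, 1.8, 18.2]
opening: 0.601
grasp_force: 9.1
```

>>> {"name": "arm_command", "arguments": {
  "series": [0,0,0,0,0,0,0.4,0,0,0,0,0,0,0.4,0,0,0,0,0,0,0.4,0,0,0,0,0,0,0.4,0,0,0,0,0,0,0.4,0,0,0,0,0,0,0.4,0,0,0,0,0,0,0.4,0,0,0,0,0,0,0.4,0,0,0,0,0,0,0.4,0,0,0,0,0,0,0.4]
}}

```text
clock: 6.5
tcp_pos: [0.5892, -0.0129, 0.0997]
tool_rot: [-0.0, 0.888, -0.459, 0.001]
ft_force: [-7.2, 1.6, 18.1]
opening: 0.601
grasp_force: 9.1
```

>>> {"name": "arm_command", "arguments": {
  "series": [0,0,0,0,0,0,0.4,0,0,0,0,0,0,0.4,0,0,0,0,0,0,0.4,0,0,0,0,0,0,0.4,0,0,0,0,0,0,0.4,0,0,0,0,0,0,0.4,0,0,0,0,0,0,0.4,0,0,0,0,0,0,0.4,0,0,0,0,0,0,0.4,0,0,0,0,0,0,0.4]
}}

```text
clock: 7.5
tcp_pos: [0.5892, -0.0129, 0.0997]
tool_rot: [-0.0, 0.888, -0.459, 0.001]
ft_force: [-8.5, 2.2, 18.1]
opening: 0.594
grasp_force: 9.1
```

>>> {"name": "arm_command", "arguments": {
  "series": [0,0,0,0,0,0,0.4,0,0,0,0,0,0,0.4,0,0,0,0,0,0,0.4,0,0,0,0,0,0,0.4,0,0,0,0,0,0,0.4,0,0,0,0,0,0,0.4,0,0,0,0,0,0,0.4,0,0,0,0,0,0,0.4,0,0,0,0,0,0,0.4,0,0,0,0,0,0,0.4]
}}

```text
clock: 8.5
tcp_pos: [0.5892, -0.0129, 0.0997]
tool_rot: [-0.0, 0.888, -0.459, 0.001]
ft_force: [-6.9, 2.0, 17.7]
opening: 0.6
grasp_force: 9.1
```

>>> {"name": "arm_command", "arguments": {
  "series": [0,0,0,0,0,0,0.4,0,0,0,0,0,0,0.4,0,0,0,0,0,0,0.4,0,0,0,0,0,0,0.4,0,0,0,0,0,0,0.4,0,0,0,0,0,0,0.4,0,0,0,0,0,0,0.4,0,0,0,0,0,0,0.4,0,0,0,0,0,0,0.4,0,0,0,0,0,0,0.4]
}}

```text
clock: 9.5
tcp_pos: [0.5892, -0.0129, 0.0997]
tool_rot: [-0.0, 0.888, -0.459, 0.001]
ft_force: [-7.4, 1.7, 19.2]
opening: 0.598
grasp_force: 9.1
```

Run:
```python
from h import *
s=readout.get_state();print(s["clock"],s["tcp_pos"],s["ft_force"],s["grasp_force"])
t=camera_params("top")
A=np.array([.5625,-.0285]);B=np.array([.6125,.0075]);ex=(B-A)/np.linalg.norm(B-A);ey=np.array([-ex[1],ex[0]])
o=(A+B)/2-35*ey/1000
im=read_camera("top")
for y in (.093,.193):
  for x in (-.084,.084):
    q=proj(t,[*(o+x*ex+y*ey),.051])[0];cv2.circle(im,tuple(int(round(v)) for v in q),1,(0,0,255),-1)
sc=read_camera("scene")[140:300,160:360]
im=im[125:285,200:400]
cv2.imwrite("pics/c4.png",np.hstack([cv2.resize(im,(400,320)),cv2.resize(sc,(400,320))]))
```

```text
9.5 [ 0.58919687 -0.01288539  0.09972302] [-7.37212294  1.7164828  19.1519363 ] 9.127371836802922
```

View pics/c4.png

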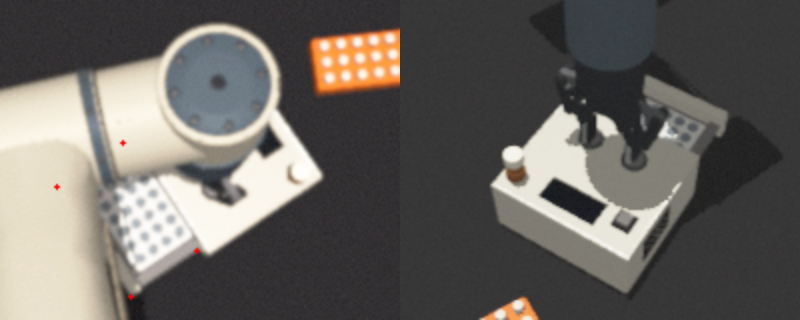

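The drawer's front corner sits at the fully-out prediction, at (130,296), with the plate visible in it and both buttons held. I'll let go straight up.

>>> {"name": "arm_command", "arguments": {
  "series": [0,0,-0.005,0,0,0,0.4,0,0,-0.01,0,0,0,0.4,0,0,-0.02,0,0,0,0.4,0,0,-0.03,0,0,0,0.4,0,0,-0.03,0,0,0,0.4,0,0,-0.03,0,0,0,0.4,0,0,-0.02,0,0,0,0.4,0,0,0,0,0,0,0.4,0,0,0,0,0,0,0.4,0,0,0,0,0,0,0.4]
}}

```text
clock: 10.6
tcp_pos: [0.5883, -0.0128, 0.2404]
tool_rot: [0.001, 0.888, -0.459, -0.001]
ft_force: [-0.1, -0.7, -0.3]
opening: 0.599
grasp_force: 0.0
```

Run:
```python
from h import *
s=readout.get_state();print(s["clock"],s["tcp_pos"],s["ft_force"])
sc=read_camera("scene")[140:300,160:360];w=read_camera("wrist")
cv2.imwrite("pics/c5.png",np.hstack([cv2.resize(w,(400,300)),cv2.resize(sc,(400,300))]))
```

```text
10.6 [ 0.58834748 -0.012757    0.24036502] [-0.06114872 -0.67514869 -0.34602336]
```

View pics/c5.png

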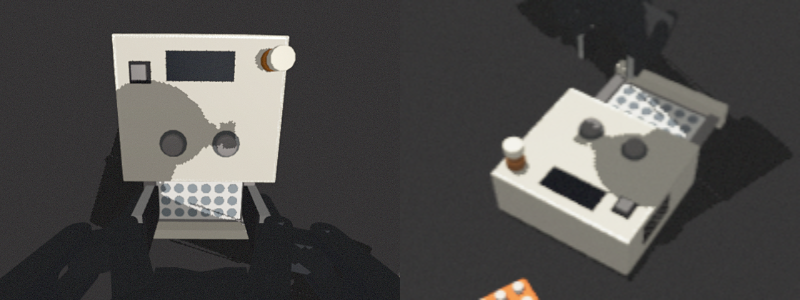

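The drawer is out with the plate lying in it. Both buttons, at (173,144) and (226,144), are up again, the vial is in place, and the arm is clear.

```bash
python3 -c "
from bench import close_job; print(close_job())"
```

```text
the job is handed in; nothing more can be done
None
```

The job is handed in: I held both buttons down until the drawer was fully out with its plate, then released them and moved the arm clear. The last picture shows the buttons up again and the vial in place; no verdict came back.

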